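# Stop the agitator and free the last lid clamp of a pressure pot

### The job

The lab pressure pot has been vented and three of its four lid clamps are already undone. First switch off the agitator drive on the lid by pushing the small ridge of its slide switch across to the other end. Then free the last clamp: unscrew its wing nut until it clears the slotted lug, swing the eyebolt outward out of the slot and leave it hanging down beside the pot, without bumping the pressure gauge or disturbing the things standing around.

Things in the scene. Friction and masses are not known exactly. Their poses are not given: they have to be found in the camera images.
- pot: Fixed stainless pressure pot, shell 150 mm in diameter; flat lid 176 mm in diameter, top 152 mm above the bench. Origin on the bench under its centre, z up, +x points to the one clamp still done up (other three hang). There the lid has a forked lug, 12 mm thick, top level with the lid, slot 14 mm wide open outward, reaching 114 mm from the axis. Brass bleed valve 190 mm high at x -20, y -66 mm.
- hinge_pin (a point): Centre of the hinge pin of the done-up clamp, 98 mm from the pot's axis (along the pot's +x), 100 mm above the bench. The pin lies along the pot's y.
- bolt (a joint): Swing of the done-up eyebolt about its pin, rad: 0 = upright in the slot, grows as it swings outward (pot's +x) and down, 2.75 = stop, hanging. Upright it stays; tipped past about 0.3 rad it falls to the stop. With the nut tight the washer jams on the lug and it hardly moves (do not force it); partly unscrewed it tips up to 0.3 rad and jams; once unscrewed by 3.8 rad or more it comes out freely.
- stud_end (a point): Centre of the top end of the done-up eyebolt's threaded shank (12 mm in diameter, 13 at the very end), on its axis, 88 mm from the hinge pin: 188 mm above the bench while upright. Its z points along the shank, away from the pin.
- wing_nut (a joint): How far the wing nut has been unscrewed, rad: 0 = tight, grows anticlockwise seen from above (right-hand two-start thread, rises 4 mm a turn), 7.0 = stop (the nut stays on the bolt). Turning takes about 0.07 N m (3 N on the end of a wing): it stays where it is left.
- nut_base (a point): On the bolt's axis in the nut's lower face, 155 mm above the bench when tight (3 mm washer, 25 mm wide, below). z up the bolt, x along the wings (start direction random). Steel hub 23 mm wide at its foot, 19 at the top, 14 mm high; two opposite wings 8 mm thick, 65 mm over both ends, rising outward from the hub; their round ends, 18 mm in diameter, lie 12 to 31 mm above this point.
- wing_end (a point): Centre of the round end of one wing: 23.5 mm from the bolt's axis, 21.5 mm above the nut's lower face. The other wing is its mirror image.
- drive: Agitator drive on the lid, on the pot's axis: upright grey cylinder 66 mm in diameter, flat top 63 mm above this origin (215 mm above the bench); a black battery block reaches 54 mm from its axis on its -x side. Origin on its axis at the lid's top, z up; turned up to 30 degrees from the pot. The slide switch lies flush in its top; its ridge slides along the drive's y.
- slide_switch (a joint): Position of the slide switch, m: 0 = on (at the start), 0.008 = off; grows as the ridge moves to the drive's +y. Snap action: it resists with up to about 4 N as far as the middle, then jumps on to the end by itself.
- switch_ridge (a point): Middle of the upper edge of the switch's ridge: a bar 14 mm long (drive's x), 4 mm thick (drive's y), standing 4.2 mm proud of the drive's flat top, 219 mm above the bench. It sits 4 mm to the drive's +x of its axis, at y -4 mm when on, +4 mm when off.
- gauge: Pressure gauge on the lid, a dial 38 mm in diameter reaching 204 mm above the bench, at x -18, y 64 mm in the pot's frame (origin at its foot on the lid). It must not be bumped.
- cartridge_a: White sealant cartridge standing on the bench, 49 mm in diameter, 190 mm tall; origin under its centre. Leave alone.
- cartridge_b: Another such white cartridge standing on the bench, 49 mm in diameter, 190 mm tall. Leave alone.
- sample_jar: Glass jar with a white lid, 64 mm in diameter, 75 mm tall; origin under its centre. Leave alone.
- wrench: Open-ended steel wrench lying flat, about 150 mm long, 6 mm thick; origin at the middle of its underside. Leave alone.

How it is judged (in metres and radians):
On the way, in this order (a step that is already met when the one before it is completed fails the run):
1. the agitator's slide switch has been pushed across to off (within 1.5 mm of its end) (value of joint slide_switch above 0.0065 m), for 0.1 s.
2. the wing nut has been unscrewed by more than 1.2 rad with the bolt still in its slot (value of joint wing_nut above 1.2 rad and value of joint bolt below 0.3 rad), for 0.02 s.
3. the eyebolt has swung out of the slot past the horizontal (value of joint bolt above 1.9 rad), for 0.1 s.
At the end, for the whole second after the job is handed in: The slide switch is off (over 6.5 of its 8 mm), the wing nut is still unscrewed (over 1 rad), and the eyebolt hangs out of the slot, swung down by more than 1.9 rad and at rest (under 0.2 rad/s) (value of joint slide_switch above 0.0065 m and value of joint bolt above 1.9 rad and value of joint wing_nut above 1 rad and velocity of joint bolt between -0.2 and 0.2 rad/s); the robot touches nothing.
It fails at once if the pressure gauge is bumped (over 3 N) (contact force between gauge and anything else above 3 N).
It fails at once if something standing around is moved by over 30 mm or tipped by over 0.4 rad (distance of any of cartridge_a, cartridge_b, sample_jar, wrench from where it was at the start of the episode above 0.03 m or angle between any of cartridge_a, cartridge_b, sample_jar, wrench's own z axis and vertical above 0.4 rad).
It also fails if it takes over 50 s, if anything falls off the work surface, if the arm or the gripper's body presses on something with over 40 N, if the wrist force passes 120 N, or if a joint passes its speed limit or range.

### The arm

A 7-joint arm with a two-finger parallel gripper is mounted at the origin on the work surface. World frame = base frame: x ahead of the robot, y to its left, z up, the work surface at z = 0. Lengths are in mm, angles in rad, forces in N, time in s.
With the tool pointing down it reaches from about 425 to 1025 mm from the base axis. Payload 9.4 kg.
Tool frame: the origin (TCP) lies between the finger pads; the fingertips stand 25 mm ahead of it and the grasp point (between the pads) lies 6 mm ahead of it (bot.nose_length is the distance from the TCP to the fingertips, in mm); z points along the fingers, y is the line along which they close (so a half turn about z gives the same grasp; the last joint's range is limited). The gripper opens to 93 mm and grips with 3 to 60 N. Pads are 15 mm wide; open, the fingers measure 128 mm over their backs; the gripper's body (75 mm by 188 mm) begins 65 mm behind the grasp point.
Start: joints at [-1.295, 0.599, -0.003, 1.599, 0.002, 0.943, -0.08], TCP at [250.511, 680.344, 218.018] pointing down, gripper open.
Joint ranges: [-2.57, 2.57], [-0.35, 1.97], [-1.29, 1.29], [0.11, 2.56], [-1.05, 4.19], [0.11, 1.86], [-2.63, 2.63]. Speed limits (rad/s): [2.22, 2.22, 3.01, 3.01, 3.14, 3.14, 3.14].

### API

Orientations are given as a unit quaternion [x, y, z, w].
In Python, from rig import bot, capture, camera_params gives the robot as it stands.
- The arm moves only by the tool play_rows, never from a script. Its argument "plan" is text: rows parted by semicolons, each of 7 numbers parted by spaces: the turn, a rotation vector about the world's x, y, z as a fraction of full scale, then the shift along the world's x, y, z as a fraction of full scale, then the closure, from -1 (fully open) to 1 (shut). In form: wx wy wz tx ty tz fingers; .... A call has 1 to 5 rows; each row shifts and turns the commanded pose from where the row before left it; what a row does not reach is not made up. Full scale, the value 1, is 3 cm for a shift and 0.1 rad for a turn. A row lasts 1/12 s, in which the tool goes at most 41.7 mm and 7.16 degrees, less where a joint would pass 70% of its speed; a pose out of reach is approached as far as the arm can. A call with a number of a shift or a turn outside -1 to 1 is refused whole. A call with a gripper value outside its range is refused whole. The fingers move at their own pace and stop on an object; the grip force is fixed at half the most. Time passes only in rows, so rows that do not move let the fingers close. It gives the time, the measured TCP pose, the force, the opening and the grip force at its end, in the units of the state.
- bot.get_state(): the state, without advancing time (a new reading comes with each control period).
- capture(name): name is "scene" or "top"; returns the picture (400x640x3 uint8, blue, green, red); there is no depth.
- camera_params(name): a dict with "camera_matrix" (3x3 intrinsics, pixels), "world_to_cam" (4x4, takes a point from world to camera coordinates). Camera axes: x right, y up, looking along -z (the intrinsics and any distortion apply to the point x, -y, -z); pixel columns grow to the right and rows downward; lengths in mm; the calibration is good to about 2 mm. A picture is of the moment at which its call begins. camera_params takes no time and is no camera call.
- bot.job_done(): hands the job in; it is judged then, once.
The state is a dict: "t": time; "joints": joint angles; "qd": joint speeds; "effort": joint torques, N m; "tcp_pos": TCP position; "eef_rot": TCP orientation; "contact_force": force on the tool from outside, world axes, zero at the start; "torque": the same for the moment, N m; "gripper_width": finger opening in mm; "finger_force": force on a finger pad.
Only numpy, scipy, OpenCV 4.12 (cv2) and the standard library are available. Lean on these libraries where they do the work, as an engineer would, in place of code of your own. Each camera call takes 0.05 s, during which the arm holds its last target. There are 200 camera calls.

## Working session

There is one attempt and no reset: what is moved stays moved. The work goes in short steps, Python scripts to look and compute and a tool call to move; the robot and the scene stay as the last step left them, time stands still between calls to the robot, and variables do not carry over. Pictures are saved under pics/ and viewed, at most 10 in all, crops included, and the job is handed in when it is done.

Besides the shell and the picture viewer there is one more tool, called after ">>>" by a JSON object that holds its "method" and its "body". play_rows: Moves the arm, as the interface text tells. Shift numbers are shares of 3 cm and turn numbers shares of 0.1 rad, none past 1 either way. Its arguments: {"type":"object","properties":{"plan":{"type":"string"}},"required":["plan"]}

```bash
mkdir -p pics; ls
python3 - <<'E'
from rig import bot,capture,camera_params
import cv2,numpy as np
for n in("scene","top"):
    p=camera_params(n);print(n,p["camera_matrix"],np.round(p["world_to_cam"],3).tolist(),[k for k in p])
    cv2.imwrite(f"pics/{n}0.png",capture(n))
print(bot.get_state(),bot.nose_length)
E
```

```text
pics
scene [[513.64303436   0.         316.63778117]
 [  0.         513.64303436 197.67021999]
 [  0.           0.           1.        ]] [[-0.131, 0.991, -0.002, 88.936], [-0.626, -0.081, 0.775, 222.631], [0.769, 0.103, 0.631, -1769.259], [0.0, 0.0, 0.0, 1.0]] ['camera_matrix', 'world_to_cam']
top [[371.6382635    0.         313.52967553]
 [  0.         371.6382635  191.82325094]
 [  0.           0.           1.        ]] [[0.02, -1.0, -0.022, 9.318], [0.987, 0.017, 0.159, -547.776], [-0.159, -0.025, 0.987, -918.071], [0.0, 0.0, 0.0, 1.0]] ['camera_matrix', 'world_to_cam']
{'t': 0.1, 'joints': array([-1.29472224,  0.60004471, -0.00251094,  1.60002974,  0.00177273,
        0.94294875, -0.07979986]), 'qd': array([-1.76908392e-04, -1.78086736e-04,  6.63912619e-05, -5.32524087e-04,
        7.30917198e-04,  1.49177576e-03, -7.71925890e-04]), 'effort': array([ 4.80565417e-03, -7.66559529e+01,  1.50158342e+00, -2.52935386e+01,
       -5.23774861e-02,  1.35744066e-02,  3.33081880e-05]), 'tcp_pos': array([250.36204471, 679.92696745, 217.25429903]), 'eef_rot': array([ 1.75466011e-01,  9.84485230e-01, -7.11580345e-04, -6.12550901e-05]), 'contact_force': array([-0.58482804, -0.75758302,  0.09229345]), 'torque': array([-0.05101667,  0.04424963, -0.04843472]), 'finger_force': 0.0, 'gripper_width': 93.00368890883944} 25.0
```

View pics/scene0.png

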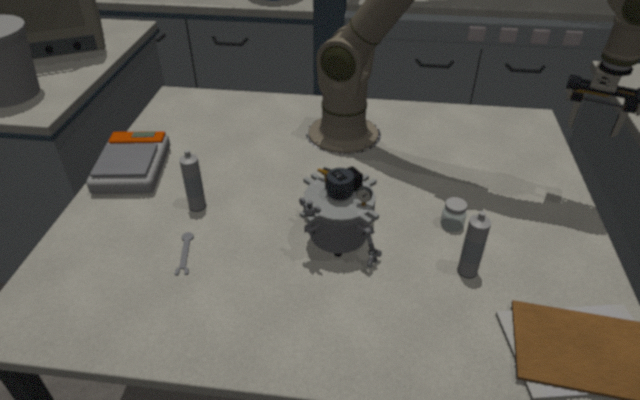

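View pics/top0.png

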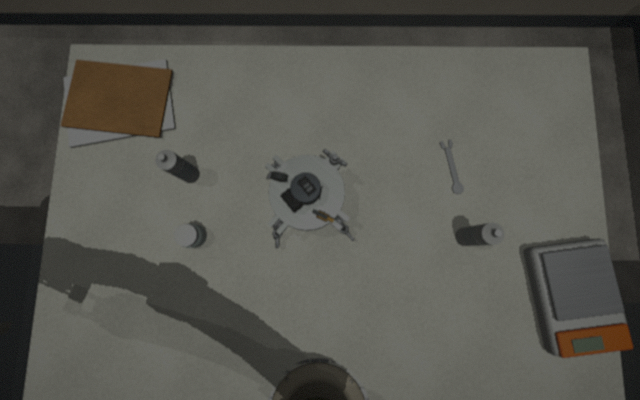

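Run:
```python
import cv2,numpy as np
a=cv2.imread("pics/top0.png")[140:250,255:365];b=cv2.imread("pics/scene0.png")[155:275,285:395]
f=lambda i:cv2.convertScaleAbs(cv2.resize(i,None,fx=400/i.shape[1],fy=400/i.shape[1],interpolation=cv2.INTER_CUBIC),alpha=1.5,beta=10)
a,b=f(a),f(b);h=max(len(a),len(b));o=np.zeros((h,800,3),np.uint8);o[:len(a),:400]=a;o[:len(b),400:]=b
cv2.imwrite("pics/z0.png",o)
```

```text
(no output)
```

View pics/z0.png

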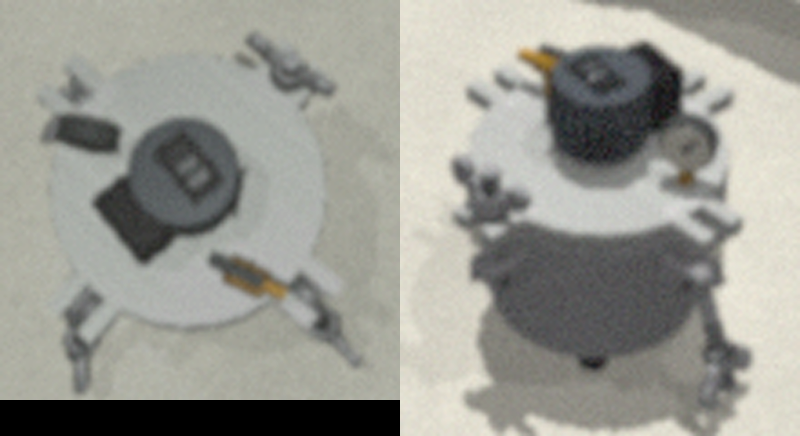

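```bash
cat > h.py <<'E'
from rig import bot,capture,camera_params
import cv2,numpy as np
P={n:camera_params(n) for n in("scene","top")}
def ray(n,u,v):
    K=P[n]["camera_matrix"];T=P[n]["world_to_cam"]
    d=np.linalg.inv(K)@[u,v,1];d=np.array([d[0],-d[1],-d[2]])
    R=T[:3,:3];return -R.T@T[:3,3],R.T@d
def cast(n,u,v,z):
    o,d=ray(n,u,v);return o+d*(z-o[2])/d[2]
def proj(n,p):
    T=P[n]["world_to_cam"];c=T[:3,:3]@np.array(p)+T[:3,3]
    q=P[n]["camera_matrix"]@[c[0],-c[1],-c[2]];return q[:2]/q[2]
E
python3 - <<'E'
from h import *
s=110/400
np.set_printoptions(precision=1,suppress=True)
for l,u,v,z in [("lid c",188,191,152),("lid L",50,190,152),("lid R",325,190,152),("drive top",185,174,215),("wing1",256,44,176),("wing2",325,86,176),("hub",290,68,172),("bat far corner1",97,205,190),("bat far2",145,262,190),("sw a",182,132,217),("sw b",155,150,217),("sw c",217,183,217),("sw d",195,198,217)]:
    print(l,cast("top",255+u*s,140+v*s,z))
for l,u,v,z in [("drive top",601,75,215),("hub",488,190,172),("lid L",468,150,152),("lid R",728,150,152),("lidfront",600,236,152),("wing1",462,165,176),("wing2",515,200,176)]:
    print("scene",l,cast("scene",285+(u-400)*s,155+v*s,z))
E
```

```text
lid c [528.2  32.4 152. ]
lid L [527.4 119.7 152. ]
lid R [530.3 -53.9 152. ]
drive top [528.3  31.6 215. ]
wing1 [617.9  -8.9 176. ]
wing2 [591.7 -52.  176. ]
hub [603.8 -30.4 172. ]
bat far corner1 [512.7  85.4 190. ]
bat far2 [478.8  55.4 190. ]
sw a [552.9  33.9 217. ]
sw b [541.9  49.4 217. ]
sw c [522.9  12.7 217. ]
sw d [513.9  25.4 217. ]
scene drive top [533.2  37.7 215. ]
scene hub [607.5 -26.7 172. ]
scene lid L [544.5 -49.6 152. ]
scene lid R [522.1 124.3 152. ]
scene lidfront [620.   47.1 152. ]
scene wing1 [589.5 -46.2 176. ]
scene wing2 [619.7  -7.6 176. ]
```

>>> {"method": "play_rows", "body": {"plan": "0 0 0 0 0 1 1;0 0 0 0 0 1 1;0 0 -0.9 0.39 -0.96 0 1;0 0 -0.9 0.39 -0.96 0 1;0 0 -0.9 0.39 -0.96 0 1"}}

```text
t: 0.52
tcp_pos: [285.7, 593.0, 278.0]
eef_rot: [0.308, 0.951, 0.0, -0.0]
contact_force: [0.4, 0.1, -1.1]
gripper_width: 64.1
finger_force: 0.0
```

>>> {"method": "play_rows", "body": {"plan": "0 0 -0.9 0.39 -0.96 0 1;0 0 -0.9 0.39 -0.96 0 1;0 0 -0.9 0.39 -0.96 0 1;0 0 -0.9 0.39 -0.96 0 1;0 0 -0.9 0.39 -0.96 0 1"}}

```text
t: 0.93
tcp_pos: [344.3, 448.3, 277.9]
eef_rot: [0.513, 0.858, -0.0, -0.0]
contact_force: [0.4, 0.6, -0.3]
gripper_width: 30.7
finger_force: 0.0
```

>>> {"method": "play_rows", "body": {"plan": "0 0 -0.9 0.39 -0.96 0 1;0 0 -0.9 0.39 -0.96 0 1;0 0 -0.9 0.39 -0.96 0 1;0 0 -0.9 0.39 -0.96 0 1;0 0 -0.9 0.39 -0.96 0 1"}}

```text
t: 1.35
tcp_pos: [402.7, 304.4, 277.9]
eef_rot: [0.692, 0.722, -0.0, -0.0]
contact_force: [1.4, 0.3, -0.3]
gripper_width: 1.0
finger_force: 0.0
```

>>> {"method": "play_rows", "body": {"plan": "0 0 -0.9 0.39 -0.96 0 1;0 0 -0.9 0.39 -0.96 0 1;0 0 -0.9 0.39 -0.96 0 1;0 0 -0.9 0.39 -0.96 0 1;0 0 -0.9 0.39 -0.96 0 1"}}

```text
t: 1.77
tcp_pos: [461.2, 160.4, 278.0]
eef_rot: [0.835, 0.55, -0.0, -0.0]
contact_force: [-0.0, -0.8, -0.2]
gripper_width: 0.8
finger_force: 0.0
```

>>> {"method": "play_rows", "body": {"plan": "0 0 -0.9 0.39 -0.96 0 1;0 0 -0.9 0.39 -0.96 0 1;0 0 -0.9 0.39 -0.96 0 1;0 0 -0.9 0.39 -0.96 0 1;0 0 -0.9 0 -0.9 0 1"}}

```text
t: 2.18
tcp_pos: [509.6, 18.1, 278.1]
eef_rot: [0.937, 0.35, 0.0, 0.001]
contact_force: [0.9, -0.0, 0.2]
gripper_width: 0.5
finger_force: 0.0
```

Run:
```python
from h import *
s=bot.get_state();t=s["tcp_pos"];print(t,s["joints"].round(2))
a=capture("top");b=capture("scene");cv2.imwrite("pics/t1.png",a);cv2.imwrite("pics/s1.png",b)
tip=t-[0,0,25];print(proj("top",tip),proj("scene",tip))
f=lambda i:cv2.convertScaleAbs(cv2.resize(i,(400,400),interpolation=cv2.INTER_CUBIC),alpha=1.5,beta=10)
cv2.imwrite("pics/z1.png",np.hstack([f(a[135:235,255:355]),f(b[120:220,295:395])]))
```

```text
[509.55129899  18.12986307 278.0632813 ] [-0.65  0.31  0.66  2.04 -0.25  0.86 -0.71]
[311.54289892 193.89209164] [333.40873059 156.15629041]
```

View pics/z1.png

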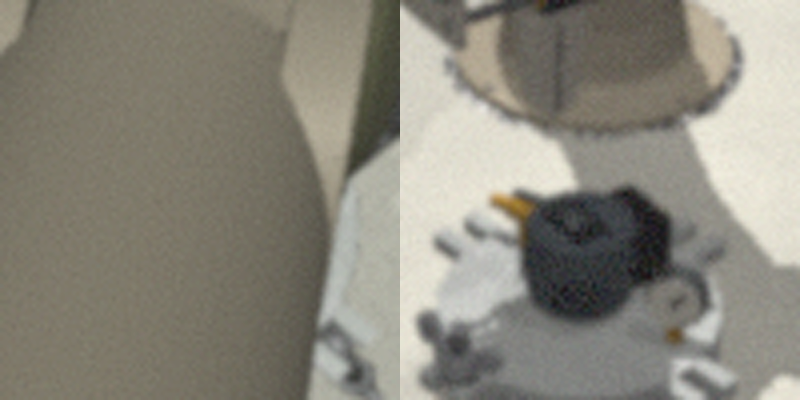

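View pics/s1.png

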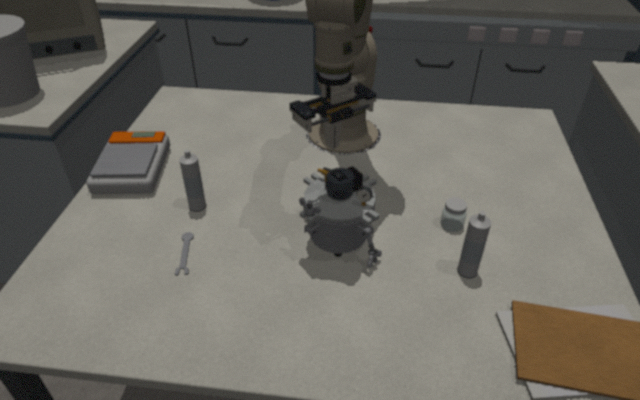

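Run:
```python
from h import *
R=np.array([0.345,0.938,0])
for k in(-46.5,46.5):print(proj("scene",np.array([250.4,680,192.3])+k*R)-[540,60])
a=cv2.imread("pics/scene0.png")[60:160,540:640];b=cv2.imread("pics/s1.png")[85:185,285:385]
cv=cv2.createCLAHE(4,(2,2))
def f(i):
    i=cv2.resize(i,(400,400),interpolation=cv2.INTER_CUBIC);l=cv2.cvtColor(i,cv2.COLOR_BGR2LAB);l[...,0]=cv.apply(l[...,0]);return cv2.cvtColor(l,cv2.COLOR_LAB2BGR)
cv2.imwrite("pics/z2.png",np.hstack([f(a),f(b)]))
```

```text
[28.92985113 74.08072074]
[66.01292929 82.70206397]
```

View pics/z2.png

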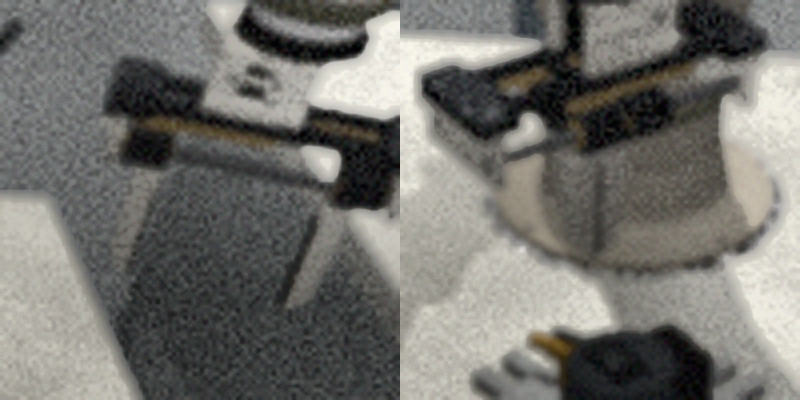

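>>> {"method": "play_rows", "body": {"plan": "0 0 0 0.28 0.03 -0.5 1;0 0 0 0 0 -0.5 1;0 0 0 0 0 0 1"}}

```text
t: 2.53
tcp_pos: [515.1, 21.4, 245.9]
eef_rot: [0.936, 0.352, -0.002, -0.0]
contact_force: [-1.2, -0.3, -0.3]
gripper_width: 0.5
finger_force: 0.0
```

Run:
```python
from h import *
s=bot.get_state();t=s["tcp_pos"];print(t,s["contact_force"])
b=capture("scene");cv2.imwrite("pics/s2.png",b)
tip=t-[0,0,25];print(proj("scene",tip),proj("scene",tip)*8-np.array([310,125])*8)
i=cv2.resize(b[125:200,310:385],(600,600),interpolation=cv2.INTER_CUBIC)
cv2.imwrite("pics/z3.png",cv2.convertScaleAbs(i,alpha=1.8,beta=20))
```

```text
[515.05770824  21.37546037 245.86143332] [-1.19461612 -0.31462185 -0.31790652]
[334.2675107  168.64754426] [194.14008564 349.18035412]
```

View pics/z3.png

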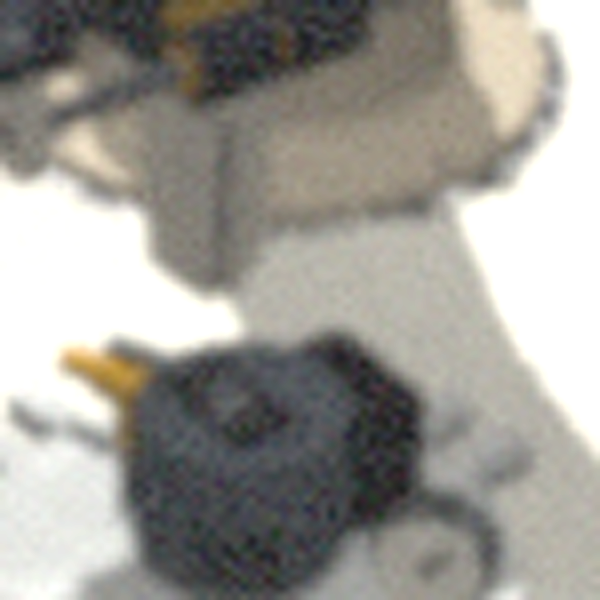

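Run:
```python
from h import *
np.set_printoptions(precision=1,suppress=True)
print(bot.get_state()["tcp_pos"])
for n in P: print(n,proj(n,[0,0,0]),[proj(n,[95*np.cos(a),95*np.sin(a),0]) for a in (0,1.57,3.14,-1.57)])
t=np.array([515,21.4,220.9])
for z in(0,19,84):print(proj("scene",t+[0,0,z]), "top",proj("top",t+[0,0,z]))
for c in((7.5,17),(7.5,-17),(-7.5,17),(-7.5,-17)):
    a=np.radians(41);x=np.array([np.cos(a),np.sin(a),0]);y=np.array([-np.sin(a),np.cos(a),0]);print(c,proj("scene",t+c[0]*x+c[1]*y))
```

```text
[515.3  21.1 247. ]
scene [342.5 133. ] [array([339.8, 148.3]), array([370.1, 134.9]), array([344.9, 119. ]), array([315.1, 131.2])]
top [317.3 413.6] [array([318. , 372.6]), array([279. , 412.3]), array([316.5, 455.9]), array([355.8, 414.7])]
[334.3 168.6] top [310.5 193.7]
[334.4 162.1] top [310.2 192.2]
[335.  138.9] top [309.1 186.8]
(7.5, 17) [341.9 167.8]
(7.5, -17) [330.2 172.5]
(-7.5, 17) [338.3 164.8]
(-7.5, -17) [326.7 169.4]
```

>>> {"method": "play_rows", "body": {"plan": "0 0 0 0.08 -0.06 -0.07 1;0 0 0 0 0 -0.04 1;0 0 0 0 0 -0.04 1;0 0 0 0 0 0 1"}}

```text
t: 2.92
tcp_pos: [518.7, 19.0, 243.8]
eef_rot: [0.936, 0.352, 0.0, -0.0]
contact_force: [-1.0, -0.8, -0.5]
gripper_width: 0.4
finger_force: 0.0
```

>>> {"method": "play_rows", "body": {"plan": "0 0 0 0 0 -0.05 1;0 0 0 0 0 -0.05 1;0 0 0 0 0 0 1"}}

```text
t: 3.17
tcp_pos: [518.6, 18.9, 240.4]
eef_rot: [0.936, 0.352, -0.0, -0.0]
contact_force: [0.7, 0.9, 0.3]
gripper_width: 0.1
finger_force: 0.0
```

>>> {"method": "play_rows", "body": {"plan": "0 0 0 0 0 -0.03 1;0 0 0 0 0 0 1"}}

```text
t: 3.33
tcp_pos: [518.6, 18.9, 239.5]
eef_rot: [0.936, 0.352, -0.0, -0.0]
contact_force: [0.4, -0.2, -0.6]
gripper_width: 0.4
finger_force: 0.0
```

Run:
```python
from h import *
s=bot.get_state();t=s["tcp_pos"];print(t,s["contact_force"])
b=capture("scene");cv2.imwrite("pics/s3.png",b)
i=cv2.resize(b[135:195,310:370],(600,600),interpolation=cv2.INTER_CUBIC)
cv2.imwrite("pics/z4.png",cv2.convertScaleAbs(i,alpha=2.2,beta=20))
for p in((518.6,18.9,214.5),(530.5,35,215),(530,29.5,219)):print((proj("scene",p)-[310,135])*10)
```

```text
[518.6291601   18.85015041 239.49153536] [ 0.38237464 -0.20051062 -0.592879  ]
[230.366606   365.79110429]
[292.3985151  398.57148004]
[269.97944497 382.03880226]
```

View pics/z4.png

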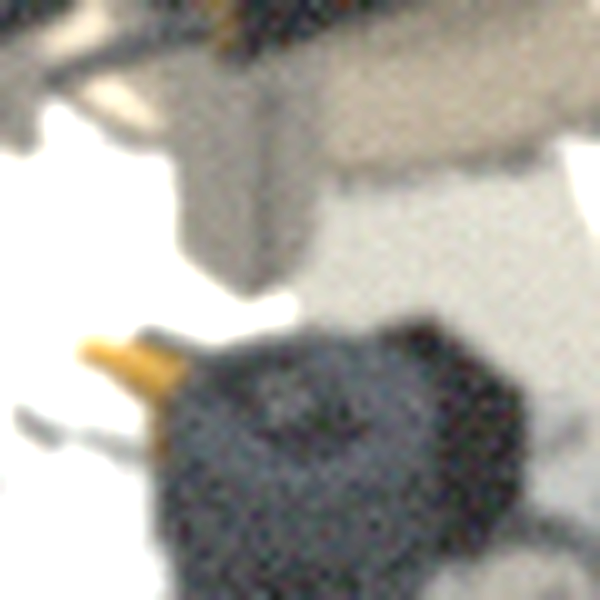

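>>> {"method": "play_rows", "body": {"plan": "0 0 0 0 0 -0.03 1;0 0 0 0 0 0 1"}}

```text
t: 3.55
tcp_pos: [518.7, 18.9, 238.6]
eef_rot: [0.936, 0.352, -0.0, 0.0]
contact_force: [-0.8, 1.1, -0.2]
gripper_width: 0.4
finger_force: 0.0
```

Run:
```python
from h import *
np.set_printoptions(linewidth=150)
g=cv2.imread("pics/s3.png").astype(int).sum(2)//3
print(g[158:178,326:348])
```

```text
[[129  97  68  59  58  58  60  58  58  52  48  51  60  62  61  72  83  88  89  87  89  89]
 [128 100  73  62  59  55  55  58  57  54  43  50  58  53  62  76  85  88  87  85  87  91]
 [132 113  87  69  63  59  59  57  60  51  51  53  55  59  68  77  85  91  89  88  89  88]
 [140 128 109  88  71  60  59  58  59  52  48  50  57  62  72  80  88  85  86  88  89  88]
 [141 137 129 113  93  73  64  59  55  52  47  51  60  73  81  85  87  88  85  86  87  88]
 [142 141 137 131 119 100  81  66  59  49  56  71  77  83  89  89  87  85  88  86  89  85]
 [142 143 141 140 135 127 108  88  72  70  86  95 107  97  88  89  89  88  90  91  86  90]
 [143 142 142 143 143 138 131 118 107 109 120 129 122 108  90  89  89  88  89  86  88  84]
 [132 136 142 140 143 142 140 135 128 128 128 133 127 103  88  84  80  83  85  86  83  82]
 [107 119 127 132 138 141 139 133 128 116 112 107  99  86  70  64  73  71  75  79  79  67]
 [ 71  82  95 108 117 123 116 107  97  86  73  71  68  58  50  50  50  56  57  60  56  49]
 [ 51  58  65  73  84  87  81  66  59  52  46  45  38  39  37  38  38  40  37  40  40  39]
 [ 51  45  49  48  51  51  43  42  36  32  26  29  27  29  29  34  38  42  37  32  38  40]
 [ 59  55  53  41  35  32  29  27  25  23  23  25  18  26  32  38  38  37  41  36  38  44]
 [ 63  56  44  42  36  26  23  19  20  25  31  35  34  38  29  31  34  33  37  34  36  34]
 [ 55  45  37  38  30  25  20  20  25  28  41  37  40  33  29  31  33  28  36  38  39  38]
 [ 43  43  35  29  29  28  22  20  20  27  36  31  37  40  42  29  30  29  32  37  37  42]
 [ 35  33  36  36  27  32  34  25  21  25  31  47  42  40  41  32  21  28  23  39  31  40]
 [ 36  33  38  37  39  36  36  28  32  25  29  42  38  40  25  23  20  25  14  33  37  35]
 [ 40  37  35  26  37  39  35  35  30  29  29  36  27  25  28  18  14  23  24  25  22  30]]
```

>>> {"method": "play_rows", "body": {"plan": "0 0 0 0 0 0.13 1;0 0 0 0.15 0.06 0 1;0 0 0 0 0 -0.06 1;0 0 0 0 0 -0.06 1;0 0 0 0 0 0 1"}}

```text
t: 3.97
tcp_pos: [523.0, 20.7, 238.6]
eef_rot: [0.936, 0.352, -0.0, -0.0]
contact_force: [0.3, -0.2, -0.5]
gripper_width: 0.4
finger_force: 0.0
```

>>> {"method": "play_rows", "body": {"plan": "0 0 0 0 0 -0.05 1;0 0 0 0 0 -0.05 1;0 0 0 0 0 -0.05 1;0 0 0 0 0 0 1"}}

```text
t: 4.3
tcp_pos: [523.0, 20.6, 234.2]
eef_rot: [0.936, 0.352, -0.0, -0.0]
contact_force: [0.4, 0.4, -0.4]
gripper_width: 0.8
finger_force: 0.0
```

Run:
```python
from h import *
s=bot.get_state();print(s["tcp_pos"],s["contact_force"])
b=capture("scene");cv2.imwrite("pics/s4.png",b)
g=b.astype(int).sum(2)//3
print(g[155:174,330:345])
```

```text
[523.01002637  20.62151818 234.18685842] [ 0.42701169  0.38445862 -0.37537622]
[[ 60  58  57  56  58  57  50  42  53  57  57  64  69  73  83]
 [ 59  60  62  58  60  56  51  42  51  55  54  65  71  83  87]
 [ 59  61  60  58  56  54  48  49  52  59  59  65  73  88  86]
 [ 58  59  62  60  59  51  44  45  55  51  58  62  73  80  87]
 [ 59  62  61  58  56  55  46  46  54  59  54  63  76  84  90]
 [ 61  58  61  59  58  52  47  43  56  58  58  67  78  82  87]
 [ 55  60  59  57  57  53  47  47  54  59  58  66  79  88  87]
 [ 59  61  63  57  57  58  50  48  55  57  59  69  80  88  89]
 [ 64  58  59  58  56  54  47  45  56  57  65  76  87  87  86]
 [ 81  65  57  60  56  51  50  51  56  61  65  80  84  88  86]
 [106  87  67  58  58  56  44  46  58  69  81  84  90  90  87]
 [126 109  86  68  55  51  50  50  61  74  80  81  81  84  84]
 [134 127 110  86  65  61  40  37  55  63  68  72  69  73  75]
 [113 116 105  84  63  46  43  33  46  49  50  53  51  53  56]
 [ 85  90  78  64  45  40  29  37  35  32  36  36  35  39  41]
 [ 50  53  44  39  36  28  31  27  20  23  33  34  33  38  31]
 [ 35  32  29  31  18  22  19  26  18  33  29  35  35  38  39]
 [ 30  31  18  21  24  28  24  28  28  30  28  28  34  40  38]
 [ 30  28  20  21  28  30  34  32  36  37  29  26  27  27  41]]
```

>>> {"method": "play_rows", "body": {"plan": "0 0 0 0 0 -0.05 1;0 0 0 0 0 -0.05 1;0 0 0 0 0 -0.05 1;0 0 0 0 0 -0.05 1;0 0 0 0 0 0 1"}}

```text
t: 4.77
tcp_pos: [523.1, 20.6, 228.2]
eef_rot: [0.936, 0.352, -0.0, -0.0]
contact_force: [0.4, -0.5, 0.8]
gripper_width: 0.6
finger_force: 0.0
```

Run:
```python
from h import *
s=bot.get_state();print(s["tcp_pos"],s["contact_force"])
b=capture("scene");cv2.imwrite("pics/s5.png",b)
g=b.astype(int).sum(2)//3
print(g[160:178,328:346])
```

```text
[523.05952378  20.64417451 228.20394107] [ 0.42793511 -0.4956517   0.78199283]
[[ 80  62  62  63  59  57  55  54  48  52  54  60  57  65  74  84  87  89]
 [ 76  61  62  61  62  59  60  51  49  46  53  57  60  65  78  85  87  86]
 [ 81  63  60  57  58  58  59  55  46  44  56  54  60  67  77  86  85  89]
 [ 79  62  58  59  58  58  53  53  44  44  55  59  62  69  80  87  85  86]
 [ 86  65  62  62  58  54  58  56  49  48  54  57  59  69  83  85  88  87]
 [ 97  72  61  59  58  59  55  57  47  45  58  57  65  74  84  87  92  88]
 [118  98  76  62  57  59  57  54  50  49  55  57  63  73  78  85  86  83]
 [117 111  91  80  61  58  57  57  44  43  51  59  56  65  66  75  75  78]
 [ 93  97  95  83  69  55  53  53  44  49  49  49  45  50  52  51  57  58]
 [ 61  66  72  66  53  53  55  51  40  43  49  42  37  38  35  34  36  41]
 [ 50  50  50  44  37  42  48  41  36  22  29  27  39  37  33  37  33  38]
 [ 52  42  31  32  34  25  28  30  25  25  27  23  33  35  36  35  40  34]
 [ 47  39  35  21  17  26  27  28  31  33  34  29  35  23  36  37  36  36]
 [ 35  31  27  22  24  15  24  29  32  32  37  27  33  31  29  24  34  44]
 [ 34  35  29  31  24  23  19  34  30  34  35  36  38  33  25  28  36  34]
 [ 34  30  32  30  28  27  23  26  33  41  41  40  38  31  23  24  30  28]
 [ 33  32  30  37  31  26  22  26  34  38  45  39  29  24  20  18  20  20]
 [ 37  33  41  36  38  35  37  23  27  26  29  27  25  25  13  16  14  19]]
```

>>> {"method": "play_rows", "body": {"plan": "0 0 0 0 0 -0.05 1;0 0 0 0 0 -0.05 1;0 0 0 0 0 0 1"}}

```text
t: 5.07
tcp_pos: [523.1, 20.7, 225.3]
eef_rot: [0.936, 0.352, -0.0, -0.0]
contact_force: [0.1, 0.7, -0.6]
gripper_width: 0.8
finger_force: 0.0
```

>>> {"method": "play_rows", "body": {"plan": "0 0 0 0 0 -0.05 1;0 0 0 0 0 0 1"}}

```text
t: 5.23
tcp_pos: [523.1, 20.6, 223.8]
eef_rot: [0.936, 0.352, -0.0, -0.0]
contact_force: [0.4, 0.6, 0.5]
gripper_width: 0.5
finger_force: 0.0
```

>>> {"method": "play_rows", "body": {"plan": "0 0 0 0 0 -0.04 1;0 0 0 0 0 0 1"}}

```text
t: 5.4
tcp_pos: [523.2, 20.6, 222.7]
eef_rot: [0.936, 0.352, -0.0, 0.0]
contact_force: [0.1, -0.3, -0.2]
gripper_width: 0.3
finger_force: 0.0
```

>>> {"method": "play_rows", "body": {"plan": "0 0 0 0 0 -0.04 1;0 0 0 0 0 0 1"}}

```text
t: 5.57
tcp_pos: [523.2, 20.7, 221.5]
eef_rot: [0.936, 0.352, -0.0, -0.0]
contact_force: [-0.8, 0.1, -0.4]
gripper_width: 0.2
finger_force: 0.0
```

>>> {"method": "play_rows", "body": {"plan": "0 0 0 0 0 -0.04 1;0 0 0 0 0 0 1"}}

```text
t: 5.73
tcp_pos: [523.2, 20.7, 220.3]
eef_rot: [0.936, 0.352, -0.0, -0.0]
contact_force: [0.4, -0.3, -0.2]
gripper_width: 0.6
finger_force: 0.0
```

Run:
```python
from h import *
s=bot.get_state();print(s["tcp_pos"],s["contact_force"])
b=capture("scene");cv2.imwrite("pics/s6.png",b)
i=cv2.resize(b[135:195,310:370],(600,600),interpolation=cv2.INTER_CUBIC)
cv2.imwrite("pics/z5.png",cv2.convertScaleAbs(i,alpha=2.5,beta=20))
```

```text
[523.15241356  20.65988166 220.27569097] [ 0.44754056 -0.255188   -0.20264049]
```

View pics/z5.png

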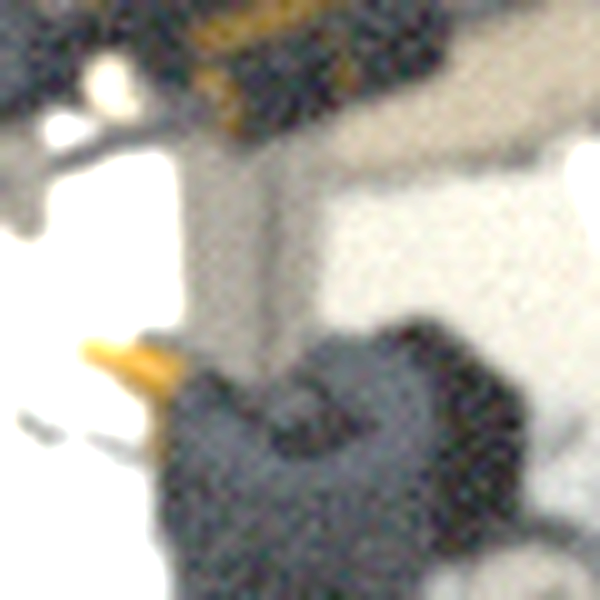

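>>> {"method": "play_rows", "body": {"plan": "0 0 0 0 0 -0.03 1;0 0 0 0 0 0 1"}}

```text
t: 5.95
tcp_pos: [523.1, 20.7, 219.4]
eef_rot: [0.936, 0.352, -0.0, -0.0]
contact_force: [-0.6, 0.3, -0.4]
gripper_width: 0.2
finger_force: 0.0
```

>>> {"method": "play_rows", "body": {"plan": "0 0 0 0 0 -0.03 1;0 0 0 0 0 0 1"}}

```text
t: 6.12
tcp_pos: [523.3, 20.6, 218.7]
eef_rot: [0.936, 0.352, 0.0, 0.0]
contact_force: [0.4, 0.3, 2.9]
gripper_width: 0.3
finger_force: 1.4
```

Run:
```python
from h import *
for z in(214,216,218):print(z,cast("scene",335,173,z),cast("scene",340.3,176,z))
```

```text
214 [523.03554734  24.10770534 214.        ] [533.36415177  37.83314718 214.        ]
216 [525.73900166  24.34758754 216.        ] [536.03933864  38.03546543 216.        ]
218 [528.44245597  24.58746975 218.        ] [538.71452551  38.23778369 218.        ]
```

>>> {"method": "play_rows", "body": {"plan": "0 0 0 0 0 0.05 1;0 0 0 0.05 0.044 0 1;0 0 0 0.05 0.044 0 1;0 0 0 0 0 0 1"}}

```text
t: 6.45
tcp_pos: [526.6, 23.7, 220.1]
eef_rot: [0.936, 0.352, 0.0, 0.0]
contact_force: [0.1, 0.2, 0.1]
gripper_width: 0.4
finger_force: 0.0
```

>>> {"method": "play_rows", "body": {"plan": "0 0 0 0.05 0.044 0 1;0 0 0 0 0 0 1"}}

```text
t: 6.62
tcp_pos: [527.9, 24.9, 220.1]
eef_rot: [0.936, 0.352, -0.0, 0.0]
contact_force: [0.1, -0.0, -0.2]
gripper_width: 0.5
finger_force: 0.0
```

>>> {"method": "play_rows", "body": {"plan": "0 0 0 0.05 0.044 0 1;0 0 0 0 0 0 1"}}

```text
t: 6.78
tcp_pos: [529.5, 26.2, 220.1]
eef_rot: [0.936, 0.352, 0.0, 0.0]
contact_force: [0.2, 0.4, 0.0]
gripper_width: 0.9
finger_force: 0.0
```

>>> {"method": "play_rows", "body": {"plan": "0 0 0 0.05 0.044 0 1;0 0 0 0 0 0 1"}}

```text
t: 6.95
tcp_pos: [531.0, 27.5, 220.1]
eef_rot: [0.936, 0.352, 0.0, 0.0]
contact_force: [0.5, 0.2, 0.6]
gripper_width: 0.6
finger_force: 0.0
```

>>> {"method": "play_rows", "body": {"plan": "0 0 0 0.05 0.044 0 1;0 0 0 0 0 0 1"}}

```text
t: 7.12
tcp_pos: [532.5, 28.8, 220.1]
eef_rot: [0.936, 0.352, 0.0, -0.0]
contact_force: [0.2, 0.4, -0.1]
gripper_width: 0.4
finger_force: 0.0
```

Run:
```python
from h import *
s=bot.get_state();print(s["tcp_pos"],s["contact_force"])
b=capture("scene");cv2.imwrite("pics/s7.png",b)
i=cv2.resize(b[150:195,320:365],(600,600),interpolation=cv2.INTER_CUBIC)
cv2.imwrite("pics/z6.png",cv2.convertScaleAbs(i,alpha=2.8,beta=10))
```

```text
[532.48033306  28.83324342 220.12051516] [ 0.21814282  0.38551477 -0.10638986]
```

View pics/z6.png

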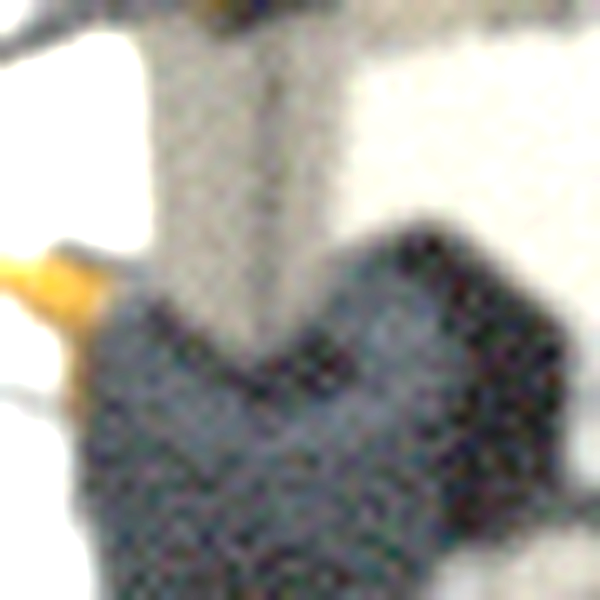

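>>> {"method": "play_rows", "body": {"plan": "0 0 0 0 0 -0.03 1;0 0 0 0 0 0 1"}}

```text
t: 7.33
tcp_pos: [532.1, 28.5, 219.1]
eef_rot: [0.936, 0.352, -0.0, 0.0]
contact_force: [-0.3, -0.2, 0.3]
gripper_width: 0.2
finger_force: 0.0
```

>>> {"method": "play_rows", "body": {"plan": "0 0 0 0 0 -0.03 1;0 0 0 0 0 0 1"}}

```text
t: 7.5
tcp_pos: [532.2, 28.5, 218.8]
eef_rot: [0.936, 0.352, 0.0, -0.0]
contact_force: [-2.6, 0.1, 8.0]
gripper_width: 0.6
finger_force: 3.9
```

Run:
```python
from h import *
import numpy as np
np.set_printoptions(linewidth=150)
for f in("s1","s7"):
    print(cv2.imread(f"pics/{f}.png").astype(int).sum(2)[166:186,328:352]//3)
for y in(-6,-4,-2,0,2,4,6):
    print(y,proj("scene",[532+2.6+.755*y,37-3+.656*y,217]))
```

```text
[[141 138 144 145 144 144 142 141 138 133 121 103  87  81  82  86  84  88  85  80  79  72  64  61]
 [126 134 138 138 139 134 131 122 111 109 103  86  75  72  72  73  74  78  75  73  57  48  41  37]
 [ 95 102 114 122 115 108  97  86  74  71  69  55  52  52  54  55  56  63  57  52  38  28  22   8]
 [ 60  70  81  85  78  70  62  50  46  45  44  40  39  44  38  41  40  46  43  37  29  29  22  24]
 [ 47  50  48  52  46  39  39  28  33  33  29  29  31  28  41  32  36  31  37  41  36  31  32  24]
 [ 48  35  41  36  34  25  29  27  29  24  25  29  17  34  33  33  40  39  38  39  32  39  29  30]
 [ 45  45  31  28  30  25  28  31  28  37  32  29  30  26  34  36  39  39  39  38  36  39  36  30]
 [ 39  40  29  31  29  17  28  28  36  34  40  30  30  25  28  27  29  40  39  36  39  35  37  34]
 [ 42  37  33  25  17  26  30  29  36  35  44  36  39  31  27  32  27  36  40  37  35  42  35  40]
 [ 37  36  37  30  26  14  18  15  39  40  45  36  32  31  27  27  20  28  33  39  40  42  38  39]
 [ 36  38  33  41  38  33  20  23  28  37  41  39  23  30  19  20  20  21  29  35  38  41  35  37]
 [ 36  35  
[... 2374 characters left out ...]
7  35  33  33  37  39  34  37  35  32  29  35  30  35  36  36  41  35  40  40  35  30  26]
 [ 29  30  28  33  35  34  35  38  35  35  34  29  28  39  42  36  38  37  38  34  33  28  31  21]
 [ 32  26  28  26  23  33  34  34  32  34  33  38  39  38  34  37  34  33  37  28  30  26  32  28]
 [ 21  25  28  28  28  23  30  33  28  23  30  33  30  29  28  21  35  29  27  30  29  29  29  23]
 [ 29  28  30  37  30  31  22  30  25  29  33  31  31  34  33  29  34  27  29  28  24  22  30  26]]
-6 [337.21198642 173.91649537]
-4 [337.69818505 174.33385182]
-2 [338.18541694 174.75209522]
0 [338.6736854  175.17122841]
2 [339.16299372 175.59125424]
4 [339.65334524 176.01217555]
6 [340.1447433  176.43399522]
```

>>> {"method": "play_rows", "body": {"plan": "0 0 0 0 0 0.5 1;0 0 0 -0.4 -0.35 0.5 1;0 0 0 -0.4 -0.35 0.5 1;0 0 0 0 0 0 1"}}

```text
t: 7.83
tcp_pos: [507.3, 5.2, 265.4]
eef_rot: [0.937, 0.35, 0.001, 0.0]
contact_force: [0.1, 0.1, 0.4]
gripper_width: 0.3
finger_force: 0.0
```

Run:
```python
from h import *
np.set_printoptions(linewidth=150)
b=np.mean([capture("scene") for _ in range(4)],0);cv2.imwrite("pics/s8.png",b)
g=b.sum(2)/3
print(g[168:184,329:350].astype(int))
s=cv2.imread("pics/s1.png").astype(float).sum(2)/3
print((cv2.GaussianBlur(g-s,(3,3),0))[168:184,329:350].astype(int))
```

```text
[[105 117 121 116 108  98  86  75  71  67  58  53  49  52  54  59  60  56  49  38  28]
 [ 69  82  86  81  70  60  52  45  43  40  40  40  38  37  40  43  42  40  38  30  24]
 [ 47  50  50  45  43  40  33  29  29  26  32  32  36  34  38  40  38  34  37  32  34]
 [ 41  37  31  32  31  26  24  26  28  25  26  29  35  38  33  37  38  38  36  38  39]
 [ 41  34  30  26  24  24  26  32  36  33  32  28  31  31  35  36  36  35  38  40  36]
 [ 38  28  24  19  18  27  29  31  37  33  34  29  26  29  32  35  37  38  38  34  38]
 [ 37  34  29  20  21  29  27  36  37  36  36  38  33  28  25  33  36  37  37  35  38]
 [ 37  36  34  29  27  23  25  35  38  41  39  36  33  24  20  24  34  34  37  37  36]
 [ 37  38  36  32  27  26  24  34  38  41  32  32  28  24  23  20  25  32  33  37  36]
 [ 35  39  36  34  33  34  28  25  31  23  27  25  22  18  24  19  15  26  30  35  37]
 [ 35  38  37  35  37  37  31  27  25  22  19  23  19  19  16  23  24  27  31  36  35]
 [ 33  37  36  38  36  39  33  32  27  22  21  21  21  20  21  28  32  33  33  36  35]
 [ 32  34  35  38  37  35  35  34  32  26  23  23  25  2
[... 767 characters left out ...]
1  2  3  3  1  0 -1  0  2  1  0 -1  1  3  0  0 -2 -2]
 [ 0  0 -1 -2  0  3  3  2  0 -2  0  1  1  1  1  0  1  0  0 -2 -1]
 [ 0  0 -2 -3  0  2  1  2  0 -2 -1  0  1  2  1  0  0  0  0  0  0]
 [ 0  0 -1 -1  0  0  0  0  0  0  0  0  0  1  0 -1  0  0  1  0  0]
 [ 0  0  0  0  0  0 -2 -2  0  1  2  1  0  0 -1 -1 -1  0  1  0  0]
 [ 0  0  0  0  0  0 -2 -1  0  0  2  2  0  0 -1 -1  0  0  0  0  0]
 [ 0  0  0  1  0  0 -1 -1 -1  0  0  1  1  0  0  0  0  0  0  0  0]
 [ 0  0  1  1  0 -1 -1 -2 -1 -1 -1  0  0  0  0  0  0  0  0  0  0]
 [ 1  1  1  1  0 -1 -1  0  0  0  0  0  0  0  0  1  1  0  2  2  1]][ WARN:0@2.469] global loadsave.cpp:1063 imwrite_ Unsupported depth image for selected encoder is fallbacked to CV_8U.
```

>>> {"method": "play_rows", "body": {"plan": "0 0 0 0.18 0.16 0 1;0 0 0 0.19 0.16 -0.4 1;0 0 0 0 0 -0.4 1;0 0 0 0 0 -0.35 1;0 0 0 0 0 0 1"}}

```text
t: 8.45
tcp_pos: [518.5, 17.8, 226.0]
eef_rot: [0.936, 0.352, -0.002, -0.0]
contact_force: [-2.0, 0.3, -0.6]
gripper_width: 0.8
finger_force: 0.0
```

>>> {"method": "play_rows", "body": {"plan": "0 0 0 0 0 -0.1 1;0 0 0 0 0 -0.1 1;0 0 0 0 0 0 1"}}

```text
t: 8.7
tcp_pos: [519.3, 17.1, 222.5]
eef_rot: [0.936, 0.352, -0.0, 0.0]
contact_force: [-0.1, -0.5, 0.8]
gripper_width: 0.4
finger_force: 0.0
```

>>> {"method": "play_rows", "body": {"plan": "0 0 0 0 0 -0.04 1;0 0 0 0 0 0 1"}}

```text
t: 8.87
tcp_pos: [519.4, 17.1, 221.8]
eef_rot: [0.936, 0.352, 0.0, -0.0]
contact_force: [-0.5, 0.2, -0.3]
gripper_width: 0.4
finger_force: 0.0
```

>>> {"method": "play_rows", "body": {"plan": "0 0 0 0 0 -0.03 1;0 0 0 0 0 0 1"}}

```text
t: 9.03
tcp_pos: [519.4, 17.2, 220.9]
eef_rot: [0.936, 0.352, 0.0, -0.0]
contact_force: [0.1, -0.1, 0.3]
gripper_width: 0.7
finger_force: 0.0
```

>>> {"method": "play_rows", "body": {"plan": "0 0 0 0 0 -0.05 1;0 0 0 0 0 0 1"}}

```text
t: 9.2
tcp_pos: [519.2, 17.2, 219.1]
eef_rot: [0.936, 0.352, -0.0, -0.0]
contact_force: [-0.9, 0.5, -0.5]
gripper_width: 0.5
finger_force: 0.0
```

>>> {"method": "play_rows", "body": {"plan": "0 0 0 0 0 -0.03 1;0 0 0 0 0 0 1"}}

```text
t: 9.37
tcp_pos: [519.3, 17.2, 218.2]
eef_rot: [0.936, 0.352, -0.0, -0.0]
contact_force: [0.2, 0.4, -0.1]
gripper_width: 0.6
finger_force: 0.0
```

>>> {"method": "play_rows", "body": {"plan": "0 0 0 0 0 -0.03 1;0 0 0 0 0 0 1"}}

```text
t: 9.53
tcp_pos: [519.2, 17.2, 217.3]
eef_rot: [0.936, 0.352, -0.0, -0.0]
contact_force: [0.1, -0.7, 0.2]
gripper_width: 0.6
finger_force: 0.0
```

>>> {"method": "play_rows", "body": {"plan": "0 0 0 0 0 -0.03 1;0 0 0 0.05 0.044 0 1;0 0 0 0 0 0 1"}}

```text
t: 9.78
tcp_pos: [521.1, 18.7, 216.5]
eef_rot: [0.936, 0.352, 0.0, 0.0]
contact_force: [1.1, 1.3, -0.5]
gripper_width: 0.2
finger_force: 0.0
```

>>> {"method": "play_rows", "body": {"plan": "0 0 0 0.05 0.044 0 1;0 0 0 0 0 0 1"}}

```text
t: 9.95
tcp_pos: [522.5, 20.0, 216.5]
eef_rot: [0.936, 0.352, -0.0, 0.0]
contact_force: [-0.6, 0.8, -0.3]
gripper_width: 0.4
finger_force: 0.0
```

>>> {"method": "play_rows", "body": {"plan": "0 0 0 0.05 0.044 0 1;0 0 0 0 0 0 1"}}

```text
t: 10.12
tcp_pos: [523.4, 20.8, 216.4]
eef_rot: [0.936, 0.352, -0.001, 0.0]
contact_force: [-1.8, -2.4, 1.7]
gripper_width: 0.8
finger_force: 1.6
```

Contact on the ridge, 3 N against. Continue.

>>> {"method": "play_rows", "body": {"plan": "0 0 0 0.05 0.044 0 1;0 0 0 0 0 0 1"}}

```text
t: 10.28
tcp_pos: [525.6, 22.7, 216.5]
eef_rot: [0.936, 0.352, 0.0, 0.0]
contact_force: [0.7, -1.2, -0.1]
gripper_width: 0.5
finger_force: 0.5
```

>>> {"method": "play_rows", "body": {"plan": "0 0 0 0.05 0.044 0 1;0 0 0 0 0 0 1"}}

```text
t: 10.45
tcp_pos: [527.6, 24.4, 216.6]
eef_rot: [0.936, 0.352, 0.001, -0.0]
contact_force: [-0.4, 0.3, 0.3]
gripper_width: 0.4
finger_force: 0.0
```

>>> {"method": "play_rows", "body": {"plan": "0 0 0 0.04 0.035 0 1;0 0 0 0 0 0 1"}}

```text
t: 10.62
tcp_pos: [528.4, 25.2, 216.6]
eef_rot: [0.936, 0.352, 0.0, 0.0]
contact_force: [-0.7, -0.4, 0.3]
gripper_width: 0.3
finger_force: 0.0
```

>>> {"method": "play_rows", "body": {"plan": "0 0 0 0 0 1 1;0 0 0 0 0 1 1;0 0 -0.93 0.18 -0.13 0 -1;0 0 -0.93 0.18 -0.13 0 -1;0 0 -0.93 0.18 -0.13 0 -1"}}

```text
t: 11.03
tcp_pos: [544.8, 13.3, 277.3]
eef_rot: [0.976, 0.216, 0.001, -0.0]
contact_force: [-0.3, -0.1, -0.5]
gripper_width: 16.4
finger_force: 0.0
```

>>> {"method": "play_rows", "body": {"plan": "0 0 -0.93 0.18 -0.13 0 -1;0 0 -0.93 0.18 -0.13 0 -1;0 0 -0.93 0.18 -0.13 0 -1;0 0 -0.93 0.18 -0.13 0 -1;0 0 -0.93 0.18 -0.13 0 -1"}}

```text
t: 11.45
tcp_pos: [571.6, -6.3, 276.5]
eef_rot: [1.0, -0.015, 0.0, -0.0]
contact_force: [-0.1, 0.7, -0.5]
gripper_width: 49.4
finger_force: 0.0
```

>>> {"method": "play_rows", "body": {"plan": "0 0 -0.93 0.18 -0.13 0 -1;0 0 -0.93 0.18 -0.13 0 -1;0 0 -0.93 0.18 -0.13 0 -1;0 0 -0.93 0.18 -0.13 0 -1;0 0 -0.93 0.18 -0.13 0 -1"}}

```text
t: 11.87
tcp_pos: [598.7, -25.8, 276.5]
eef_rot: [0.97, -0.245, 0.0, -0.0]
contact_force: [-0.2, 0.1, 0.3]
gripper_width: 82.7
finger_force: 0.0
```

>>> {"method": "play_rows", "body": {"plan": "0 0 -0.07 0 0 0 -1;0 0 0 0 0 0 -1"}}

```text
t: 12.03
tcp_pos: [598.2, -25.8, 276.2]
eef_rot: [0.97, -0.245, -0.0, 0.0]
contact_force: [0.1, -0.4, -0.6]
gripper_width: 91.9
finger_force: 0.0
```

Run:
```python
from h import *
np.set_printoptions(linewidth=150)
s=bot.get_state();print(s["tcp_pos"],s["joints"].round(2))
b=np.mean([capture("scene") for _ in range(3)],0)
cv2.imwrite("pics/s9.png",b.astype(np.uint8))
g=b.sum(2)/3
print(g[168:184,329:350].astype(int))
print("nut");print(g[188:216,296:326].astype(int))
for z in(165,170,176):print(proj("scene",[605,-29.2,z]))
```

```text
[598.21675851 -25.81130732 276.19383286] [-0.68  0.54  0.97  1.87 -0.52  1.01 -1.55]
[[62 65 59 56 56 58 64 74 82 84 81 83 84 84 88 86 79 67 59 45 37]
 [63 64 62 58 55 56 58 60 58 59 59 63 63 63 67 67 64 59 55 48 40]
 [66 63 61 57 56 55 53 47 44 42 49 52 57 61 61 59 61 60 58 55 51]
 [64 63 59 58 57 56 50 39 34 31 37 44 54 60 58 60 60 58 60 59 56]
 [64 65 59 57 55 52 47 37 34 36 37 41 46 54 59 60 64 60 60 59 52]
 [63 65 61 56 55 48 42 40 43 46 47 45 44 50 52 56 60 59 55 51 48]
 [63 62 60 55 46 41 41 47 53 56 59 51 46 43 43 53 55 51 49 41 38]
 [65 62 61 52 43 36 37 53 58 59 52 50 51 47 39 38 41 43 40 40 39]
 [64 61 60 56 52 43 38 43 47 53 54 58 59 55 43 29 31 34 35 32 37]
 [62 62 62 57 55 51 45 40 38 49 60 61 59 51 38 27 21 28 33 36 36]
 [59 60 62 61 61 58 51 42 33 42 52 50 45 35 27 24 21 29 31 38 38]
 [52 56 60 59 61 62 58 53 40 38 37 34 26 24 25 25 32 36 35 38 39]
 [45 50 55 60 59 61 61 54 51 39 32 23 27 30 32 35 36 37 38 40 38]
 [37 42 47 54 60 59 57 53 47 37 32 35 33 36 36 37 38 40 36 38 38]
 [25 27 38 44 51 57 47 43 39 39 36 39 37 39 37 37 35 39 35 35 33]
 [26 32 33 32 40 43 38 36
[... 2874 characters left out ...]

 [138 134 135 131 122 110  95  78  64  57  55  55  57  56  58  54  50  51  52  53  54  53  53  66  93 119 132 135 135 132]
 [139 136 129 119  98  86  77  70  63  57  55  55  57  56  56  55  52  51  54  60  61  64  71  88 114 128 132 133 131 132]
 [139 134 126 111  85  74  70  67  61  53  50  56  56  54  55  52  49  47  57  68  78  84  93 105 118 122 119 121 122 122]
 [134 133 126 108  81  67  67  63  56  50  48  48  52  50  52  49  48  47  55  72  83  96 103 108 106  99  98 100 104 101]
 [133 132 124 107  82  64  63  59  56  50  49  46  45  46  47  47  47  53  60  69  76  85  87  89  83  80  80  82  83  85]]
[308.31714058 208.75509422]
[308.29017666 207.12464457]
[308.25763206 205.15674346]
```

>>> {"method": "play_rows", "body": {"plan": "0 0 -0.9 0.21 -0.1 0 -1;0 0 0 0 0 -0.7 -1;0 0 0 0 0 -0.8 -1;0 0 0 0 0 -0.7 -1;0 0 0 0 0 0 -1"}}

```text
t: 12.6
tcp_pos: [602.5, -27.8, 207.4]
eef_rot: [0.957, -0.288, -0.002, 0.0]
contact_force: [-0.5, 0.8, 0.1]
gripper_width: 92.5
finger_force: 0.0
```

>>> {"method": "play_rows", "body": {"plan": "0 0 0 0 0 -0.4 -1;0 0 0 0 0 -0.4 -1;0 0 0 0 0 -0.4 -1;0 0 0 0 0 -0.3 -1;0 0 0 0 0 0 -1"}}

```text
t: 13.02
tcp_pos: [603.7, -28.5, 163.8]
eef_rot: [0.957, -0.289, -0.001, 0.0]
contact_force: [-0.1, -0.4, -0.1]
gripper_width: 93.0
finger_force: 0.0
```

>>> {"method": "play_rows", "body": {"plan": "0 0 0 0.02 0 -0.05 1;0 0 0 0 0 0 1;0 0 0 0 0 0 1;0 0 0 0 0 0 1;0 0 0 0 0 0 1"}}

```text
t: 13.43
tcp_pos: [605.4, -28.8, 164.5]
eef_rot: [0.957, -0.289, 0.0, -0.0]
contact_force: [3.1, 3.0, 2.3]
gripper_width: 64.3
finger_force: 17.9
```

>>> {"method": "play_rows", "body": {"plan": "0 0 0 0 0 0 1;0 0 0 0 0 0 1"}}

```text
t: 13.6
tcp_pos: [605.5, -28.7, 164.4]
eef_rot: [0.957, -0.289, 0.0, -0.0]
contact_force: [0.2, 1.3, 3.0]
gripper_width: 63.6
finger_force: 30.0
```

>>> {"method": "play_rows", "body": {"plan": "0 0 0.5 0 0 0.001 1;0 0 0.8 0 0 0.002 1;0 0 0.8 0 0 0.002 1;0 0 0.8 0 0 0.002 1;0 0 0.8 0 0 0.002 1"}}

```text
t: 14.02
tcp_pos: [605.6, -28.4, 164.5]
eef_rot: [0.994, -0.106, 0.0, -0.0]
contact_force: [1.4, 1.5, 1.5]
gripper_width: 63.7
finger_force: 30.0
```

Run:
```python
from h import *
s=bot.get_state();print(s["tcp_pos"],s["joints"].round(2),s["contact_force"],s["torque"],s["gripper_width"],2*np.degrees(np.arctan2(s["eef_rot"][1],s["eef_rot"][0])))
```

```text
[605.63357376 -28.42750194 164.54695157] [-0.53  0.63  0.75  1.96 -0.61  0.79 -1.21] [1.35744991 1.51165459 1.48348002] [ 0.49873436 -0.14552184 -0.06527035] 63.73326809547296 -12.20258611029429
```

>>> {"method": "play_rows", "body": {"plan": "0 0 1 0 0 0.002 1;0 0 1 0 0 0.002 1;0 0 1 0 0 0.002 1;0 0 1 0 0 0.002 1;0 0 1 0 0 0.002 1"}}

```text
t: 14.43
tcp_pos: [605.7, -28.1, 164.9]
eef_rot: [0.99, 0.144, 0.001, -0.0]
contact_force: [1.3, 2.3, 0.6]
gripper_width: 63.9
finger_force: 30.0
```

>>> {"method": "play_rows", "body": {"plan": "0 0 1 0 0 0.002 1;0 0 1 0 0 0.002 1;0 0 1 0 0 0.002 1;0 0 1 0 0 0.002 1;0 0 1 0 0 0.002 1"}}

```text
t: 14.85
tcp_pos: [605.6, -27.8, 165.2]
eef_rot: [0.923, 0.384, 0.001, -0.0]
contact_force: [1.4, 3.6, 2.2]
gripper_width: 63.6
finger_force: 30.0
```

>>> {"method": "play_rows", "body": {"plan": "0 0 1 0 0 0.002 1;0 0 1 0 0 0.002 1;0 0 1 0 0 0.002 1;0 0 1 0 0 0.002 1;0 0 1 0 0 0.002 1"}}

```text
t: 15.27
tcp_pos: [605.4, -27.9, 165.4]
eef_rot: [0.8, 0.601, 0.001, -0.0]
contact_force: [0.5, 2.8, 2.5]
gripper_width: 63.4
finger_force: 30.0
```

>>> {"method": "play_rows", "body": {"plan": "0 0 1 0 0 0.002 1;0 0 1 0 0 0.002 1;0 0 1 0 0 0.002 1;0 0 1 0 0 0.002 1;0 0 1 0 0 0.002 1"}}

```text
t: 15.68
tcp_pos: [605.4, -28.2, 165.8]
eef_rot: [0.626, 0.78, 0.0, 0.0]
contact_force: [1.4, 2.9, 1.5]
gripper_width: 63.7
finger_force: 30.0
```

Run:
```python
from h import *
s=bot.get_state();print(s["tcp_pos"],s["joints"].round(2),s["contact_force"],s["torque"],s["gripper_width"],2*np.degrees(np.arctan2(s["eef_rot"][1],s["eef_rot"][0])))
```

```text
[605.42243007 -28.19597987 165.75623401] [-0.16  0.52  0.16  1.94 -0.13  0.69  0.3 ] [1.38768799 2.88153289 1.5083554 ] [ 4.38549266e-01  9.92066092e-05 -6.65570503e-02] 63.65302023812339 102.44890867600823
```

>>> {"method": "play_rows", "body": {"plan": "0 0 1 0 0 0.002 1;0 0 1 0 0 0.002 1;0 0 1 0 0 0.002 1;0 0 1 0 0 0.002 1;0 0 1 0 0 0.002 1"}}

```text
t: 16.1
tcp_pos: [605.5, -28.6, 166.1]
eef_rot: [0.414, 0.91, 0.0, 0.0]
contact_force: [0.5, 1.9, 1.9]
gripper_width: 63.8
finger_force: 30.0
```

>>> {"method": "play_rows", "body": {"plan": "0 0 1 0 0 0.002 1;0 0 1 0 0 0.002 1;0 0 1 0 0 0.002 1;0 0 1 0 0 0.002 1;0 0 1 0 0 0.002 1"}}

```text
t: 16.52
tcp_pos: [605.4, -28.7, 166.4]
eef_rot: [0.176, 0.984, 0.0, 0.0]
contact_force: [0.2, 0.7, 2.0]
gripper_width: 63.5
finger_force: 30.0
```

>>> {"method": "play_rows", "body": {"plan": "0 0 1 0 0 0.002 1;0 0 1 0 0 0.002 1;0 0 1 0 0 0.002 1;0 0 1 0 0 0.002 1;0 0 1 0 0 0.002 1"}}

```text
t: 16.93
tcp_pos: [604.9, -28.7, 166.6]
eef_rot: [-0.073, 0.997, 0.0, -0.0]
contact_force: [-2.0, 0.9, 2.7]
gripper_width: 63.7
finger_force: 30.0
```

>>> {"method": "play_rows", "body": {"plan": "0 0 1 0 0 0.002 1;0 0 1 0 0 0.002 1;0 0 1 0 0 0.002 1;0 0 1 0 0 0.002 1;0 0 1 0 0 0.002 1"}}

```text
t: 17.35
tcp_pos: [604.6, -28.9, 166.9]
eef_rot: [-0.317, 0.948, 0.0, -0.0]
contact_force: [-2.3, 1.1, 3.0]
gripper_width: 63.7
finger_force: 30.0
```

Run:
```python
from h import *
s=bot.get_state();print(s["tcp_pos"],s["joints"].round(2),s["contact_force"],s["torque"],s["gripper_width"],2*np.degrees(np.arctan2(s["eef_rot"][1],s["eef_rot"][0])))
```

```text
[604.58647187 -28.91730954 166.86222838] [ 0.24  0.55 -0.41  1.91  0.31  0.75  1.86] [-2.31224957  1.11102824  2.99620774] [ 0.38553957  0.67929795 -0.05662015] 63.72750097848685 217.00057663574296
```

>>> {"method": "play_rows", "body": {"plan": "0 0 0.8 0 0 0.002 1;0 0 0.8 0 0 0.002 1;0 0 0.8 0 0 0.002 1;0 0 0 0 0 0 -0.68;0 0 0 0 0 0 -0.68"}}

```text
t: 17.77
tcp_pos: [605.0, -29.4, 166.7]
eef_rot: [-0.425, 0.905, -0.0, -0.0]
contact_force: [-0.2, 0.2, -0.4]
gripper_width: 72.6
finger_force: 0.0
```

>>> {"method": "play_rows", "body": {"plan": "0 0 0 0 0 0 -0.68;0 0 0 0 0 0.5 -0.68;0 0 0 0 0 0.8 -0.68;0 0 0 0 0 1 -0.68;0 0 0 0 0 0.2 1"}}

```text
t: 18.18
tcp_pos: [606.9, -28.4, 245.9]
eef_rot: [-0.426, 0.905, -0.001, 0.002]
contact_force: [0.6, 0.0, 0.0]
gripper_width: 75.0
finger_force: 0.0
```

Run:
```python
from h import *
np.set_printoptions(linewidth=170)
s=bot.get_state();print(s["tcp_pos"],s["joints"].round(2),s["contact_force"],s["gripper_width"],2*np.degrees(np.arctan2(s["eef_rot"][1],s["eef_rot"][0])))
b=capture("scene");cv2.imwrite("pics/s10.png",b)
print((b.astype(int).sum(2)//3)[192:220,296:326])
```

```text
[606.93044642 -28.43074849 245.91738312] [ 0.32  0.47 -0.52  1.83  0.29  0.91  2.11] [0.57515178 0.01723209 0.0030786 ] 75.01961342984443 230.38580331528271
[[104  88  87  87  87  85  86  85  80  75  73  72  69  67  72  74  74  78  81  83  82  84  95 115 122 120 120 120 122 111]
 [ 99  89  90  92  89  89  88  84  81  72  73  73  72  73  70  75  73  75  76  75  80  79  88 108 117 124 119 124 124 116]
 [ 90  89  92  86  91  88  89  86  80  73  77  73  72  72  72  71  71  75  72  75  76  82  83  96 113 122 123 126 121 114]
 [ 88  90  89  93  89  86  90  83  77  72  71  69  69  71  73  74  69  70  68  76  74  77  77  86 105 119 121 123 120 109]
 [ 88  91  89  91  89  92  89  86  77  73  73  72  74  70  72  72  72  74  71  72  70  73  72  78  95 112 123 122 117 103]
 [ 90  90  92  90  91  90  91  79  74  72  72  74  71  74  73  71  72  75  70  74  69  69  62  67  85 110 119 123 117 103]
 [ 90  93  90  89  88  86  86  83  75  70  71  68  72  74  74  71  70  68  68  66  68  63  57  58  83 108 120 122 120 115]
 [ 91  88  89  82  78  78  79  78  73  70  71  74  73  72  71  70  70  69  67  66 
[... 1801 characters left out ...]
 50  46  42  43  45  47  44  49  56  66  79  81  77  75  80  83  80  83  82  83  84]
 [ 80  77  75  69  65  59  61  62  57  55  47  41  43  45  52  56  65  67  72  79  76  76  71  71  74  75  74  78  81  81]
 [ 79  81  76  72  67  66  60  61  54  58  62  61  58  64  64  70  72  77  78  76  72  67  62  65  65  67  70  72  74  78]
 [ 84  84  80  78  73  69  66  63  65  70  71  66  71  75  78  81  78  77  75  67  63  60  60  60  59  62  61  63  68  68]
 [ 88  79  78  79  77  73  71  69  73  75  70  71  75  79  78  76  75  74  68  60  58  60  56  60  59  61  58  62  62  65]
 [ 82  80  77  82  78  78  76  72  77  75  73  68  64  74  74  71  67  66  62  62  56  56  58  55  54  55  57  58  59  61]]
```

>>> {"method": "play_rows", "body": {"plan": "0 0 -1 -0.08 0.06 0 1;0 0 -1 -0.08 0.06 0 1;0 0 -1 -0.08 0.06 0 1;0 0 -1 -0.08 0.06 0 1;0 0 -1 -0.08 0.06 0 1"}}

```text
t: 18.65
tcp_pos: [592.6, -20.0, 240.8]
eef_rot: [-0.186, 0.983, -0.0, -0.001]
contact_force: [-0.1, 0.7, -1.2]
gripper_width: 38.4
finger_force: 0.0
```

>>> {"method": "play_rows", "body": {"plan": "0 0 -1 -0.08 0.06 0 1;0 0 -1 -0.08 0.06 0 1;0 0 -1 -0.08 0.06 0 1;0 0 -1 -0.08 0.06 0 1;0 0 -1 -0.08 0.06 0 1"}}

```text
t: 19.07
tcp_pos: [580.6, -11.0, 240.8]
eef_rot: [0.063, 0.998, -0.0, -0.001]
contact_force: [0.3, 0.8, -0.2]
gripper_width: 5.5
finger_force: 0.0
```

>>> {"method": "play_rows", "body": {"plan": "0 0 -1 -0.08 0.06 0 1;0 0 -1 -0.08 0.06 0 1;0 0 -1 -0.08 0.06 0 1;0 0 -1 -0.08 0.06 0 1;0 0 -1 -0.08 0.06 0 1"}}

```text
t: 19.48
tcp_pos: [568.6, -2.0, 240.9]
eef_rot: [0.308, 0.952, -0.0, -0.0]
contact_force: [-0.3, 0.6, 0.8]
gripper_width: 0.5
finger_force: 0.0
```

>>> {"method": "play_rows", "body": {"plan": "0 0 -0.7 0 0.06 0 1;0 0 0 0 0 0 1;0 0 0 0 0 0 1"}}

```text
t: 19.73
tcp_pos: [568.9, 0.0, 241.2]
eef_rot: [0.337, 0.942, -0.0, -0.0]
contact_force: [0.9, 0.1, 0.6]
gripper_width: 0.5
finger_force: 0.0
```

>>> {"method": "play_rows", "body": {"plan": "0 0 0 0 0 -0.5 1;0 0 0 0 0 -0.6 1;0 0 0 0 0 -0.6 1;0 0 0 0 0 -0.45 1;0 0 0 0 0 0 1"}}

```text
t: 20.15
tcp_pos: [567.6, -0.5, 174.6]
eef_rot: [0.337, 0.942, -0.001, -0.002]
contact_force: [-1.4, 0.4, -0.1]
gripper_width: 0.1
finger_force: 0.0
```

>>> {"method": "play_rows", "body": {"plan": "0 0 0 0.1 -0.08 0 1;0 0 0 0.1 -0.08 0 1;0 0 0 0 0 0 1"}}

```text
t: 20.4
tcp_pos: [576.4, -5.7, 178.3]
eef_rot: [0.338, 0.941, 0.0, 0.001]
contact_force: [0.3, 0.6, 0.4]
gripper_width: 0.6
finger_force: 0.0
```

>>> {"method": "play_rows", "body": {"plan": "0 0 0 0.1 -0.08 0 1;0 0 0 0.1 -0.08 0 1;0 0 0 0 0 0 1"}}

```text
t: 20.65
tcp_pos: [582.0, -10.4, 177.9]
eef_rot: [0.338, 0.941, 0.0, 0.001]
contact_force: [0.6, -0.1, 0.4]
gripper_width: 0.6
finger_force: 0.0
```

>>> {"method": "play_rows", "body": {"plan": "0 0 0 0.1 -0.08 0 1;0 0 0 0.1 -0.08 0 1;0 0 0 0 0 0 1"}}

```text
t: 20.9
tcp_pos: [587.8, -15.1, 177.4]
eef_rot: [0.338, 0.941, -0.0, 0.0]
contact_force: [-0.2, -0.7, 0.1]
gripper_width: 0.4
finger_force: 0.0
```

Run:
```python
from h import *
np.set_printoptions(linewidth=170)
s=bot.get_state();print(s["tcp_pos"],s["contact_force"])
b=capture("scene");cv2.imwrite("pics/s11.png",b)
print((b.astype(int).sum(2)//3)[190:226,296:326])
```

```text
[587.80433495 -15.12034752 177.44188859] [-0.16507306 -0.67651352  0.07581009]
[[142 142 142 ...  64  56  59]
 [141 143 142 ...  61  67  64]
 [144 141 141 ...  64  66  67]
 ...
 [128 129 131 ...  53  47  53]
 [129 129 129 ...  53  52  46]
 [128 129 128 ...  53  48  51]]
```

Run:
```python
import cv2
for f in("s9","s11"):
    g=cv2.imread(f"pics/{f}.png").astype(int).sum(2)//3
    print(f)
    for r in range(192,232):print(r,*["%3d"%v for v in g[r,292:332]])
```

```text
s9
192 133 134 135 134 135 133 134 133 136 136 139 139 134 132 132 129 129 132 130 130 129 131 128 131 131 131 130 125 123 122 122 121 119 111  89  55  33  31  29  29
193 134 134 132 132 133 134 133 138 139 140 142 138 133 131 131 131 132 131 129 132 131 131 130 130 130 131 129 124 123 121 123 122 120 115  92  63  37  25  28  29
194 133 133 132 131 133 135 136 140 142 144 143 141 136 130 131 132 132 131 130 132 131 129 131 131 130 130 127 123 123 122 122 122 122 114  91  62  40  26  30  30
195 134 133 133 132 134 137 140 144 145 143 144 140 137 133 131 131 131 130 132 132 130 131 130 130 131 131 127 121 123 122 122 124 122 109  88  65  43  33  30  31
196 132 133 133 133 139 141 145 143 139 136 135 134 134 131 130 130 132 131 130 131 131 130 130 131 132 130 128 126 121 121 122 122 116 102  80  69  54  44  33  32
197 133 133 135 140 144 145 144 133 119 113 110 113 120 126 129 131 131 130 132 131 132 131 132 131 132 131 130 129 124 124 122 120 117 102  86  77  66  59  49  38
198 134 136 137 144 144 144 137 117  95  83  81  89 107 124 132 131 131 126 130 130 132 132 131 130 129 131 131 1
[... 11326 characters left out ...]
  52  52  53  49  50  53  52  53  50  51  54
228 129 129 129 132 130 129 130 127 129 132 127 120  91  62  49  53  50  51  52  55  57  59  59  53  50  48  48  50  49  49  51  54  50  53  54  51  50  55  51  52
229 132 133 131 130 131 131 130 132 129 129 128 119  89  62  51  54  50  58  59  59  59  50  53  45  49  46  42  50  48  53  52  53  50  48  50  51  53  52  54  52
230 130 132 131 131 131 131 131 128 132 131 130 123  89  59  57  57  59  55  58  56  51  48  45  45  44  48  52  48  47  52  48  53  52  50  53  51  55  54  50  50
231 131 134 131 132 133 133 133 133 133 135 129 122  95  78  71  69  59  55  54  53  49  40  37  40  43  44  48  44  50  54  50  54  54  47  56  52  49  54  52  54
```

>>> {"method": "play_rows", "body": {"plan": "0 0 0 0.1 -0.08 0 1;0 0 0 0.1 -0.08 0 1;0 0 0 0.1 -0.08 0 1;0 0 0 0 0 0 1;0 0 0 0 0 0 1"}}

```text
t: 21.37
tcp_pos: [596.3, -21.9, 177.3]
eef_rot: [0.338, 0.941, -0.0, 0.0]
contact_force: [0.8, 0.0, -0.4]
gripper_width: 0.5
finger_force: 0.0
```

Run:
```python
from h import *
s=bot.get_state();print(s["tcp_pos"],s["contact_force"])
b=capture("scene");cv2.imwrite("pics/s12.png",b)
g=b.astype(int).sum(2)//3
for r in range(196,250,2):print(r,*["%3d"%v for v in g[r,284:324]])
```

```text
[596.26794637 -21.92285128 177.28558852] [ 0.79643334  0.02485239 -0.36859619]
196 142 143 141 142 141 142 142 143 140 142 142 144 143 145 143 144 141 144 141 128 106  80  66  64  60  55  56  59  62  61  60  59  59  57  60  64  69  72  70  72
198 144 143 144 146 143 143 142 141 141 144 142 144 142 145 143 141 139 138 135 119  96  81  66  62  60  54  53  56  61  62  64  56  62  60  60  66  72  72  72  72
200 142 143 144 144 144 145 146 145 143 145 143 144 143 141 135 115 103 106 112 104  84  71  68  67  60  57  50  53  64  60  63  60  60  62  63  68  75  81  78  76
202 144 146 144 145 149 144 144 144 144 145 143 143 142 141 134 103  74  65  73  77  69  68  68  69  64  54  54  61  59  64  60  65  64  71  75  79  83  83  79  81
204 143 145 146 142 144 146 145 143 144 144 145 142 144 145 142 126  99  72  66  64  57  56  63  67  70  71  65  63  67  70  73  76  79  79  80  79  85  79  80  81
206 144 143 145 142 143 142 142 146 143 144 144 146 146 143 145 138 136 126 115  93  62  53  59  63  66  71  70  67  71  73  77  77  78  81  84  78  81  83  84  81
208 142 146 143 142 143 142 144 142 1
[... 2706 characters left out ...]
  55  51  52  52  51  52  53  49  49  48  52
242  70  55  51  53  51  66  89 109 116 117 121 127 129 133 135 132 134 131 133 133 127 116 100  88  81  80  81  80  73  60  56  51  50  53  50  51  50  49  53  50
244  77  66  59  56  69  94 118 134 133 132 133 132 136 131 133 130 131 134 136 134 123 100  88  79  80  83  82  80  77  76  69  59  56  51  48  50  47  48  52  48
246  58  52  51  72 106 123 134 134 133 131 133 134 134 133 133 134 134 132 125 109  91  82  79  82  81  79  78  81  82  82  77  76  71  63  57  52  55  51  54  53
248  52  56  71 103 123 133 135 134 135 132 132 133 134 132 131 122 113 102  91  83  79  80  77  82  81  80  80  78  75  79  80  80  80  79  74  67  62  58  51  56
```

>>> {"method": "play_rows", "body": {"plan": "0 0 0 0 0 0.5 1;0 0 0 0 0 1 1;0 0 0 0 0 1 1;0 0 0 0 0 0.5 1;0 0 0 0 0 0 1"}}

```text
t: 21.83
tcp_pos: [597.7, -21.4, 271.1]
eef_rot: [0.338, 0.941, 0.001, 0.003]
contact_force: [-0.3, 0.8, -0.2]
gripper_width: 0.6
finger_force: 0.0
```

>>> {"method": "play_rows", "body": {"plan": "0 0 0 0 0 0 1;0 0 0 0 0 0 1;0 0 0 0 0 0 1;0 0 0 0 0 0 1;0 0 0 0 0 0 1"}}

```text
t: 22.25
tcp_pos: [595.7, -21.7, 266.4]
eef_rot: [0.338, 0.941, -0.0, -0.001]
contact_force: [-0.3, 0.4, 0.1]
gripper_width: 0.6
finger_force: 0.0
```

Run:
```python
from h import *
b=capture("scene");g=b.astype(int).sum(2)//3
for _ in range(4):c=capture("scene")
d=c.astype(int).sum(2)//3
print("motion",np.abs(cv2.GaussianBlur((g-d)[190:280,270:360].astype(np.float32),(3,3),0)).max())
for r in range(204,276,3):print(r,*["%3d"%v for v in d[r,280:324]])
a=np.array([613.,-35,100]);
r=np.array([.777,-.629,0])
p=np.array([529.5,33,0])+98*r+[0,0,100]
for th in(0,1.57,2.2,2.75):print(th,proj("scene",p+88*(np.sin(th)*r+np.array([0,0,np.cos(th)]))))
o=cv2.imread("pics/scene0.png").astype(int);x=np.abs(o-c).sum(2)>60
for n,(u0,v0,u1,v1) in dict(cA=(178,148,208,214),cB=(455,208,490,280),jar=(438,195,470,232),wr=(172,230,198,276)).items():print(n,x[v0:v1,u0:u1].mean())
s=bot.get_state();print(s["t"],s["tcp_pos"],s["contact_force"])
```

```text
motion 6.0625
204 142 145 144 143 145 143 144 141 145 144 143 145 145 144 145 144 142 144 142 129  98  72  66  65  56  57  68  75  78  82  81  82  83  82  80  80  80  83  81  83  80  82  79  82
207 143 141 145 144 144 144 139 143 144 143 143 144 144 145 140 144 143 142 141 139 139 142 130 100  68  55  60  65  76  84  88  86  85  80  81  82  84  82  83  82  85  81  78  84
210 142 143 145 144 141 144 143 141 142 142 143 143 142 140 142 140 136 134 134 138 141 135 117  94  74  74  74  68  70  70  68  69  74  77  81  81  83  83  79  80  83  80  82  80
213 141 143 140 140 138 138 140 144 143 142 140 137 141 141 141 137 136 135 126 112 102  92  81  74  68  65  63  60  56  52  57  59  60  62  68  75  79  76  79  83  81  82  83  80
216 145 143 143 140 140 142 141 140 140 143 142 140 142 140 140 137 134 132 127 111  96  76  63  59  59  59  66  68  63  64  69  69  69  68  69  66  64  61  62  61  64  66  68  69
219 142 143 144 141 142 142 145 140 136 133 129 130 130 131 134 138 136 133 131 131 129 128 126 114  95  79  70  67  64  66  65  64  63  58  54  57  54  54  58  56  50  53  56  62
222 14
[... 2805 characters left out ...]
  90  90  89  88  90  87  89  90  88  89  89  91  90  89  88  89  91
270 132 132 131 132 133 132 124 111  99  94  91  93  94  91  90  89  86  91  97 115 125 132 130 111 100  92  89  90  90  90  89  90  88  90  91  88  90  84  88  89  90  89  92  91
273 142 139 140 139 141 141 143 142 146 140 141 142 140 131 123 109  97  90  88  89  92  94  91  91  86  88  86  87  91  92  90  95  89  90  90  90  87  89  90  89  87  89  91  92
0 [308.3906559 201.3793348]
1.57 [281.14888275 247.08029709]
2.2 [287.46413972 259.04765957]
2.75 [299.33101358 259.82122957]
cA 0.0
cB 0.024206349206349207
jar 0.15118243243243243
wr 0.0
22.5 [596.08162965 -21.66591646 267.15848295] [ 0.46839358 -0.26025652 -0.08138436]
```

Run:
```python
from h import *
b=np.mean([capture("scene") for _ in range(3)],0).sum(2)/3
s=cv2.imread("pics/s8.png").astype(float).sum(2)/3
np.set_printoptions(linewidth=150)
print(b[168:184,329:350].astype(int));print((b-s)[168:184,329:350].astype(int))
```

```text
[[67 75 78 76 71 65 59 54 49 51 55 61 67 66 67 70 71 67 55 44 34]
 [43 55 56 56 51 47 42 39 38 39 50 56 60 60 60 61 64 59 54 46 39]
 [41 40 39 40 40 35 33 32 29 31 43 53 56 59 58 60 61 57 58 56 50]
 [38 36 35 34 29 27 24 24 22 22 38 45 53 58 60 59 59 59 60 59 58]
 [37 33 30 24 24 23 23 18 17 27 34 41 45 53 58 59 58 57 61 59 57]
 [40 32 25 21 20 20 18 20 28 35 42 46 43 47 53 59 57 61 59 60 60]
 [38 34 28 23 23 22 23 29 35 42 51 48 45 43 44 52 55 57 59 59 59]
 [39 34 32 27 23 21 21 32 36 42 48 50 53 47 43 45 48 56 59 59 60]
 [35 37 33 36 30 26 27 29 32 41 49 58 64 63 51 41 39 45 55 59 60]
 [37 37 38 37 36 30 28 24 29 40 56 65 70 64 51 36 30 37 49 56 59]
 [35 38 38 38 37 38 29 27 26 34 51 53 56 49 37 32 36 43 50 58 59]
 [36 38 39 36 36 34 34 33 27 31 32 35 37 35 36 40 48 53 55 59 57]
 [33 36 36 36 40 39 39 36 33 33 35 36 38 43 49 53 58 59 58 60 57]
 [31 31 32 38 37 36 39 38 31 43 43 49 53 54 56 61 60 59 57 56 51]
 [28 27 31 35 35 35 36 36 37 44 54 57 58 56 57 57 57 52 50 45 42]
 [27 27 30 31 32 33 33 36 32 39 49 51 51 50 47 48 44 40 38 35 31]]
[[-37 -41 -43 -39 -37 -32 -27 -21 -22 -15  
[... 649 characters left out ...]
24]
 [ -1   0  -3   4   3   0   2  -4  -6   0  16  25  35  38  27  20  14  13  22  21  22]
 [  1  -2   2   2   2  -3   0  -1  -1  16  28  40  48  45  26  17  14  11  19  21  21]
 [  0   0   1   2   0   0  -1   0   1  12  32  30  37  29  20   9  11  16  19  21  23]
 [  3   0   2  -1   0  -5   1   1   0   8  10  14  16  14  15  11  15  20  21  23  22]
 [  0   1   0  -2   2   3   3   1   0   6  11  12  12  14  17  19  20  22  21  24  18]
 [  1   1  -1   1   0   0   0   1  -1   9  15  15  20  19  17  23  20  21  20  19  14]
 [ -2   1   2   0   0   0   0  -2   0   6  17  20  21  20  22  21  20  19  18  11  12]
 [  1   0   0   4   1   0   2   4  -1   6  16  16  17  14  14  13  11   8   5   3   4]]
```

The ridge has moved to the +y side of its window (bright at about 341,177), so the switch is off.

```bash
python3 -c "
from rig import bot
print(bot.job_done())"
```

```text
the job is handed in; nothing more can be done
None
```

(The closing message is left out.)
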